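Find the worn shock mount and push its tag down

TASK

Three spring shock mounts from the sieve shaker stand on their check plates in a row on the wet-lab bench, and one of them has gone soft. Press down on each round rubber pad in turn, from the robot's left to its right, to find the one that gives most easily, then push the tag on that mount's plate fully down and leave the other two tags up. Only touch and press: do not lift, tip or shove the mounts, and leave everything else on the bench where it is.

Things in the scene. Friction and masses are not known exactly. Their poses are not given: they have to be found in the camera images.
- plate_left: The left one (left is +y) of three grey check plates fixed to the bench, 150 x 80 x 10 mm (own x, y, z). Origin: centre of its underside. On it a spring shock mount stands loose (steel cup 68 mm across, rubber pad on a coil spring, 65 mm high, 0.5 kg), its axis 35 mm along the plate's +x; beside it, 45 mm along the plate's -x, a metal tag sticks up out of a dark block.
- pad_left (a point): Centre of the flat top of the pad on the left plate, when up (this point does not follow the pad): a level black rubber disc 56 mm across, 75 mm above the bench. It goes straight down by up to 15 mm on its spring (1 N preload, then 300 to 1200 N/m) and springs back. The softest of the three springs is less than half as stiff as either of the others; they look alike and change places each time.
- tag_left (a joint): Travel of the left plate's tag, m: 0 up (all start so), 0.020 fully down. It slides straight down against about 2.5 N of friction and stays where it is left.
- tag_left_top (a point): Centre of the top of the left plate's tag: a bare metal T-shaped slider, its flat head 24 x 36 mm (plate's own x, y) and 6 mm thick, top 70 mm above the bench when up and 50 mm when fully down; this point moves with it.
- plate_middle: The middle one (left is +y) of three grey check plates fixed to the bench, 150 x 80 x 10 mm (own x, y, z). Origin: centre of its underside. On it a spring shock mount stands loose (steel cup 68 mm across, rubber pad on a coil spring, 65 mm high, 0.5 kg), its axis 35 mm along the plate's +x; beside it, 45 mm along the plate's -x, a metal tag sticks up out of a dark block.
- pad_middle (a point): Centre of the flat top of the pad on the middle plate, when up (this point does not follow the pad): a level black rubber disc 56 mm across, 75 mm above the bench. It goes straight down by up to 15 mm on its spring (1 N preload, then 300 to 1200 N/m) and springs back. The softest of the three springs is less than half as stiff as either of the others; they look alike and change places each time.
- tag_middle (a joint): Travel of the middle plate's tag, m: 0 up (all start so), 0.020 fully down. It slides straight down against about 2.5 N of friction and stays where it is left.
- tag_middle_top (a point): Centre of the top of the middle plate's tag: a bare metal T-shaped slider, its flat head 24 x 36 mm (plate's own x, y) and 6 mm thick, top 70 mm above the bench when up and 50 mm when fully down; this point moves with it.
- plate_right: The right one (left is +y) of three grey check plates fixed to the bench, 150 x 80 x 10 mm (own x, y, z). Origin: centre of its underside. On it a spring shock mount stands loose (steel cup 68 mm across, rubber pad on a coil spring, 65 mm high, 0.5 kg), its axis 35 mm along the plate's +x; beside it, 45 mm along the plate's -x, a metal tag sticks up out of a dark block.
- pad_right (a point): Centre of the flat top of the pad on the right plate, when up (this point does not follow the pad): a level black rubber disc 56 mm across, 75 mm above the bench. It goes straight down by up to 15 mm on its spring (1 N preload, then 300 to 1200 N/m) and springs back. The softest of the three springs is less than half as stiff as either of the others; they look alike and change places each time.
- tag_right (a joint): Travel of the right plate's tag, m: 0 up (all start so), 0.020 fully down. It slides straight down against about 2.5 N of friction and stays where it is left.
- tag_right_top (a point): Centre of the top of the right plate's tag: a bare metal T-shaped slider, its flat head 24 x 36 mm (plate's own x, y) and 6 mm thick, top 70 mm above the bench when up and 50 mm when fully down; this point moves with it.
- sieve: Bystander: small brass test sieve, 106 mm across, 42 mm high. Origin: centre of its underside.
- tube: Bystander: sample tube with a blue cap, 30 mm across, 85 mm high, standing. Origin: centre of its underside.
- jar: Bystander: glass jar with a white cap, 56 mm across, 75 mm high, standing. Origin: centre of its underside.
- driver: Bystander: screwdriver with a blue handle lying on the bench, about 200 mm long. Origin: underside near its middle, handle to its own -x.
Things that resemble listed ones, but are neither listed nor needed, are in the scene too. Leave any brown look-alike of the plate_right alone.

How it is judged:
By the outcome, as a careful person would: the job done as asked, in the order asked, and still so for the second after the job is handed in, with the robot touching nothing.
It also fails if it takes over 54 s, if anything falls off the work surface, if the arm or the gripper's body presses on something with over 40 N, if the wrist force passes 120 N, or if a joint passes its speed limit or range.

ROBOT

A 7-joint arm with a two-finger parallel gripper is mounted at the origin on the work surface. World frame = base frame: x ahead of the robot, y to its left, z up, the work surface at z = 0. Lengths are in m, angles in degrees, forces in N, time in s.
With the tool pointing down it reaches from about 0.35 to 0.9 m from the base axis. Payload 19.9 kg.
Tool frame: the origin (TCP) lies on the centre line of the jaws, within the pads' length; the fingertips stand 8 mm ahead of it and the grasp point (between the pads) lies 11 mm behind it; z points along the fingers, y is the line along which they close (so a half turn about z gives the same grasp; the last joint's range is limited). The gripper opens to 85 mm and grips with 20 to 120 N. Pads are 22 mm wide; open, the fingers measure 114 mm over their backs; the gripper's body (76 mm by 85 mm) begins 54 mm behind the grasp point. The pads swing forward as they close: fully open they stand 13 mm farther back than shut.
Start: joints at [-77.836, 23.915, -0.59, 92.452, 0.269, 63.638, -3.037], TCP at [0.157, 0.605, 0.239] pointing down, gripper open.
Joint ranges: [-161.28, 161.28], [-22.2, 115.67], [-73.04, 71.86], [3.21, 147.25], [-68.34, 248.33], [10.77, 114.83], [-161.83, 161.83]. Speed limits (degrees/s): [108.29, 108.29, 136.94, 136.94, 172.46, 172.46, 172.46].

INTERFACE

Orientations are given as a 3x3 rotation matrix whose columns are the frame's x, y, z axes.
In Python, from plant import readout, viewer, workorder gives the robot as it stands.
- The arm moves only by the tool apply_moves, never from a script. Its argument "rows" is a list of rows, each a list of 5 numbers: the gripper's target within -1 to 1 (shut at 1, half-way at 0, fully open at -1), then the shift along the world's x, y, z in m, then the turn about the world's z in rad. In form: [[hand, dx, dy, dz, twist], ...]. A call has 1 to 20 rows; each row shifts and turns the commanded pose from where the row before left it; what a row does not reach is not made up. A row lasts 1/8 s, in which the tool goes at most 62.5 mm and 10.7 degrees, less where a joint would pass 70% of its speed; a pose out of reach is approached as far as the arm can. A call is refused whole if a number of a shift passes 0.0625 or a number of a turn 0.188, either way. A call with a gripper value outside its range is refused whole. The fingers move at their own pace and stop on an object; "squeeze" is the grip in N (left out, the last holds). Time passes only in rows, so rows that do not move let the fingers close. It gives the time, the measured TCP pose, the force, the opening and the grip force at its end, in the units of the state.
- readout.get_state(): the state, without advancing time (a new reading comes with each control period).
- viewer.snapshot(name): name is "scene" or "top" or "wrist"; returns a dict with "image" (400x640x3 uint8, red, green, blue), "depth" (400x640 float32, m along the optical axis (not along the pixel's ray), 0 where there is no reading), "intrinsics" (3x3 intrinsics, pixels), "origin" and "orientation" of the camera in the world. Camera axes: x right, y up, looking along -z (the intrinsics and any distortion apply to the point x, -y, -z); pixel columns grow to the right and rows downward; lengths in m; the calibration is good to about 2 mm. A picture is of the moment at which its call begins.
- workorder.sign_off(): hands the job in; it is judged then, once.
The state is a dict: "time": time; "qpos": joint angles; "qvel": joint speeds; "tau": joint torques, N m; "ee_pos": TCP position; "tool_rot": TCP orientation; "contact_force": force on the tool from outside, world axes, zero at the start; "moment": the same for the moment, N m; "opening": finger opening in m; "finger_force": force on a finger pad.
Only numpy, scipy, OpenCV 4.12 (cv2) and the standard library are available. Lean on these libraries where they do the work, as an engineer would, in place of code of your own. Each camera call takes 0.05 s, during which the arm holds its last target. There are 200 camera calls.

## Working session

There is one attempt and no reset: what is moved stays moved. The work goes in short steps, Python scripts to look and compute and a tool call to move; the robot and the scene stay as the last step left them, time stands still between calls to the robot, and variables do not carry over. Pictures are saved under pics/ and viewed, at most 10 in all, crops included, and the job is handed in when it is done.

Besides the shell and the picture viewer there is one more tool, called after "Call:" by a JSON object that holds its "name" and its "arguments". apply_moves: Moves the arm, as the interface text tells. Its arguments: {"type":"object","properties":{"rows":{"type":"array","items":{"type":"array","items":{"type":"number"}}},"squeeze":{"type":"number"}},"required":["rows"]}

```bash
mkdir -p pics; cat > h.py <<'E'
import numpy as np, cv2, pickle
from plant import readout, viewer, workorder
def snap(n,f):
    s=viewer.snapshot(n); pickle.dump(s,open(f+'.pkl','wb')); cv2.imwrite('pics/'+f+'.png',s['image'][:,:,::-1]); return s
def cloud(s):
    d=s['depth'];K=s['intrinsics'];v,u=np.mgrid[:d.shape[0],:d.shape[1]]
    p=np.stack([(u-K[0][2])/K[0][0]*d,-(v-K[1][2])/K[1][1]*d,-d],-1)
    return p@np.array(s['orientation']).T+np.array(s['origin'])
E
python3 - <<'E'
from h import *
a=snap('top','top1');b=snap('scene','scene1')
print(a['origin'],a['orientation'],b['origin']);st=readout.get_state();print(st['time'],st['ee_pos'],st['tool_rot'],st['contact_force'])
E
```

```text
[ 0.46820696 -0.00990868  1.26000588] [[-0.0037847   0.99559818 -0.09364798]
 [-0.99999033 -0.00397759 -0.00187314]
 [-0.00223739  0.09363998  0.99560361]] [0.96491784 0.51013377 0.88514695]
0.1 [0.15685956 0.6046926  0.23869572] [[-9.67979473e-01  2.51029291e-01 -1.88945113e-04]
 [ 2.51029342e-01  9.67978825e-01 -1.12396145e-03]
 [-9.92523786e-05 -1.13540238e-03 -9.99999351e-01]] [-0.24508914 -0.58435435 -0.04315031]
```

View pics/top1.png

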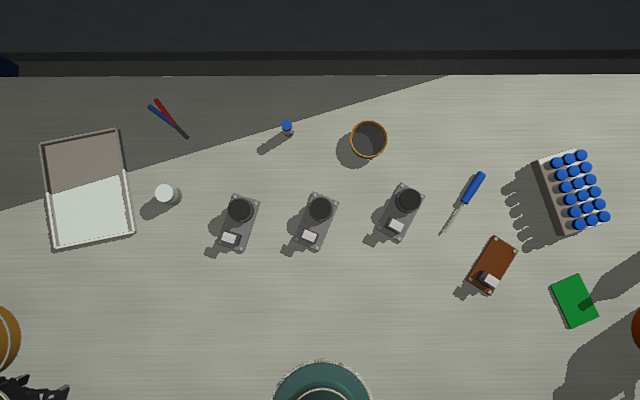

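View pics/scene1.png

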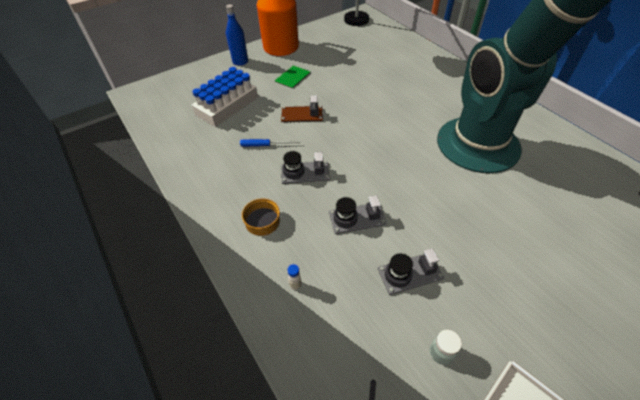

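The top view shows three grey plates. Their pads are near (240,209), (320,208) and (407,199), and their tags near (230,238), (309,236) and (396,225). The brown plate at (491,266) has a tag but no mount: it is the look-alike, so I leave it alone. Next I measure the positions and check them in one enlarged crop.

```bash
python3 - <<'E'
from h import *
s=pickle.load(open('top1.pkl','rb'));P=cloud(s)
big=s['image'][175:265,195:435]
for n,(pu,pv),(tu,tv) in [('L',(240,209),(230,238)),('M',(320,208),(309,236)),('R',(407,199),(396,225))]:
    out=[]
    for (u,v),zr in (((pu,pv),(.068,.082)),((tu,tv),(.062,.078))):
        w=P[v-18:v+19,u-18:u+19]; yy,xx=np.mgrid[-18:19,-18:19]
        m=(w[...,2]>zr[0])&(w[...,2]<zr[1])&(np.hypot(xx,yy)<17)
        q=w[m]; lab,cc=cv2.connectedComponents(m.astype(np.uint8))
        # component nearest the centre
        c=cc[18,18]; q=w[cc==c]
        bb=(q.max(0)+q.min(0))/2; out.append(bb); print(n,len(q),q.mean(0).round(4),bb.round(4),np.ptp(q,axis=0).round(3))
    d=out[0]-out[1];print(' dist',np.hypot(d[0],d[1]).round(4),'yaw',np.degrees(np.arctan2(d[1],d[0])).round(1))
cv2.imwrite('pics/crop1.png',cv2.resize(big,None,fx=3.3,fy=3.3,interpolation=cv2.INTER_CUBIC)[:,:,::-1])
E
```

```text
L 342 [0.5541 0.2223 0.0746] [0.5545 0.2226 0.0744] [0.051 0.054 0.012]
L 124 [0.4781 0.2469 0.0697] [0.4775 0.2468 0.0706] [0.029 0.039 0.014]
 dist 0.0807 yaw -17.4
M 330 [0.5562 0.002  0.0747] [0.5563 0.0022 0.0749] [0.051 0.051 0.013]
M 117 [0.4829 0.0332 0.0699] [0.4833 0.033  0.0695] [0.032 0.037 0.011]
 dist 0.0793 yaw -22.9
R 335 [ 0.5791 -0.2385  0.0749] [ 0.5794 -0.239   0.0748] [0.051 0.056 0.013]
R 122 [ 0.5096 -0.1998  0.0694] [ 0.5102 -0.2001  0.0689] [0.035 0.04  0.013]
 dist 0.0793 yaw -29.4
```

View pics/crop1.png

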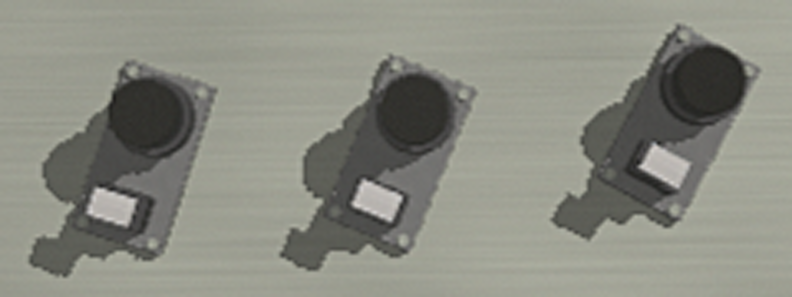

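The 80 mm pad-to-tag distances, heights and sizes all match the task. I'll shut the gripper and go above the left pad.

Call:
{"name": "apply_moves", "arguments": {"rows": [[1,0.033,-0.032,0,0],[1,0.033,-0.032,0,0],[1,0.033,-0.032,0,0],[1,0.033,-0.032,0,0],[1,0.033,-0.032,0,0],[1,0.033,-0.032,0,0],[1,0.033,-0.032,0,0],[1,0.033,-0.032,0,0],[1,0.033,-0.032,0,0],[1,0.033,-0.032,0,0],[1,0.033,-0.032,0,0],[1,0.034,-0.03,0,0],[1,0,0,-0.03,0],[1,0,0,-0.03,0],[1,0,0,-0.03,0],[1,0,0,-0.03,0],[1,0,0,0,0],[1,0,0,0,0]]}}

```text
time: 2.35
ee_pos: [0.5544, 0.2231, 0.1203]
tool_rot: [[-0.968, 0.251, 0.001], [0.251, 0.968, 0.0], [-0.001, 0.0, -1.0]]
contact_force: [1.0, -0.0, 1.3]
opening: 0.0002
finger_force: 0.0
```

Call:
{"name": "apply_moves", "arguments": {"rows": [[1,0,0,-0.017,0],[1,0,0,-0.017,0],[1,0,0,0,0],[1,0,0,0,0]]}}

```text
time: 2.85
ee_pos: [0.554, 0.2229, 0.0853]
tool_rot: [[-0.968, 0.251, -0.0], [0.251, 0.968, -0.0], [0.0, -0.0, -1.0]]
contact_force: [-0.1, -0.2, -0.6]
opening: 0.0002
finger_force: 0.0
```

```bash
python3 - <<'E'
from h import *
snap('wrist','w1')
print(readout.get_state()['contact_force'])
E
```

```text
[ 0.16500012 -0.29811342 -0.14959353]
```

View pics/w1.png

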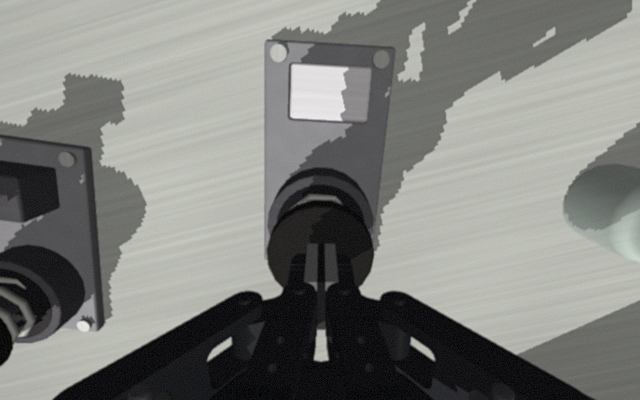

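The wrist view shows the shut fingertips at about (320,250), centred on the left pad, whose disc spans columns 267–373. The left tag is at (330,93). I'll press in steps.

Call:
{"name": "apply_moves", "arguments": {"rows": [[1,0,0,-0.003,0],[1,0,0,-0.003,0],[1,0,0,0,0],[1,0,0,0,0]]}}

```text
time: 3.4
ee_pos: [0.5543, 0.2231, 0.0795]
tool_rot: [[-0.968, 0.251, 0.001], [0.251, 0.968, 0.0], [-0.001, 0.0, -1.0]]
contact_force: [1.4, 0.9, 4.6]
opening: -0.0002
finger_force: 1.9
```

Call:
{"name": "apply_moves", "arguments": {"rows": [[1,0,0,-0.003,0],[1,0,0,-0.003,0],[1,0,0,0,0],[1,0,0,0,0],[1,0,0,0,0]]}}

```text
time: 4.03
ee_pos: [0.5543, 0.2231, 0.0737]
tool_rot: [[-0.968, 0.251, 0.001], [0.251, 0.968, 0.0], [-0.001, 0.0, -1.0]]
contact_force: [0.5, 1.1, 8.9]
opening: 0.0001
finger_force: 4.2
```

Call:
{"name": "apply_moves", "arguments": {"rows": [[1,0,0,0.015,0],[1,0,0,0.03,0],[1,0,-0.032,0,0],[1,0,-0.032,0,0],[1,0,-0.032,0,0],[1,0,-0.032,0,0],[1,0,-0.032,0,0],[1,0.002,-0.032,0,0],[1,0,-0.029,0,0],[1,0,0,-0.02,0],[1,0,0,-0.012,0],[1,0,0,0,0],[1,0,0,0,0]]}}

```text
time: 5.65
ee_pos: [0.5561, 0.0023, 0.0868]
tool_rot: [[-0.968, 0.251, 0.0], [0.251, 0.968, 0.0], [-0.0, 0.0, -1.0]]
contact_force: [0.2, -0.1, 0.9]
opening: -0.0005
finger_force: 0.0
```

Call:
{"name": "apply_moves", "arguments": {"rows": [[1,0,0,-0.003,0],[1,0,0,-0.003,0],[1,0,0,0,0],[1,0,0,0,0]]}}

```text
time: 6.15
ee_pos: [0.5561, 0.0021, 0.0804]
tool_rot: [[-0.968, 0.251, 0.0], [0.251, 0.968, 0.0], [-0.0, 0.0, -1.0]]
contact_force: [1.1, 0.6, 1.3]
opening: 0.0004
finger_force: 0.9
```

Call:
{"name": "apply_moves", "arguments": {"rows": [[1,0,0,-0.003,0],[1,0,0,-0.003,0],[1,0,0,0,0],[1,0,0,0,0],[1,0,0,0,0]]}}

```text
time: 6.78
ee_pos: [0.556, 0.002, 0.0744]
tool_rot: [[-0.968, 0.251, 0.0], [0.251, 0.968, -0.0], [-0.0, 0.0, -1.0]]
contact_force: [1.7, 3.1, 5.2]
opening: -0.0002
finger_force: 2.0
```

Call:
{"name": "apply_moves", "arguments": {"rows": [[1,0,0,0.015,0],[1,0,0,0.03,0],[1,0.003,-0.03,0,0],[1,0.003,-0.03,0,0],[1,0.003,-0.03,0,0],[1,0.003,-0.03,0,0],[1,0.003,-0.03,0,0],[1,0.003,-0.03,0,0],[1,0.003,-0.03,0,0],[1,0.002,-0.031,0,0],[1,0,0,-0.02,0],[1,0,0,-0.013,0],[1,0,0,0,0],[1,0,0,0,0]]}}

```text
time: 8.52
ee_pos: [0.5792, -0.2384, 0.0866]
tool_rot: [[-0.968, 0.25, 0.0], [0.25, 0.968, 0.0], [-0.0, 0.0, -1.0]]
contact_force: [-0.5, -0.1, 0.1]
opening: 0.0001
finger_force: 0.0
```

Call:
{"name": "apply_moves", "arguments": {"rows": [[1,0,0,-0.003,0],[1,0,0,-0.003,0],[1,0,0,0,0],[1,0,0,0,0]]}}

```text
time: 9.02
ee_pos: [0.5793, -0.2389, 0.0805]
tool_rot: [[-0.968, 0.251, 0.001], [0.251, 0.968, -0.0], [-0.001, 0.0, -1.0]]
contact_force: [3.1, 1.2, 4.0]
opening: 0.0004
finger_force: 1.9
```

Call:
{"name": "apply_moves", "arguments": {"rows": [[1,0,0,-0.003,0],[1,0,0,-0.003,0],[1,0,0,0,0],[1,0,0,0,0],[1,0,0,0,0]]}}

```text
time: 9.65
ee_pos: [0.5793, -0.2389, 0.0748]
tool_rot: [[-0.968, 0.251, 0.001], [0.251, 0.968, -0.0], [-0.001, 0.0, -1.0]]
contact_force: [-0.2, 2.7, 10.1]
opening: 0.0003
finger_force: 5.0
```

At about 8–9 mm depth the pads push back with about 8.9 N (left), 4–5 N (middle) and 10 N (right). The finger forces agree at 4.2, 2.0 and 5.0 N, so the middle mount is the soft one. Going to the middle tag.

Call:
{"name": "apply_moves", "arguments": {"rows": [[1,0,0,0.015,0],[1,0,0,0.035,0],[1,-0.01,0.027,0,0],[1,-0.01,0.027,0,0],[1,-0.01,0.027,0,0],[1,-0.01,0.027,0,0],[1,-0.01,0.027,0,0],[1,-0.01,0.027,0,0],[1,-0.01,0.027,0,0],[1,-0.01,0.027,0,0],[1,-0.01,0.027,0,0],[1,-0.006,0.029,0,0],[1,0,0,-0.02,0],[1,0,0,-0.02,0],[1,0,0,0,0],[1,0,0,0,0]]}}

```text
time: 11.65
ee_pos: [0.4832, 0.0327, 0.085]
tool_rot: [[-0.968, 0.252, 0.0], [0.252, 0.968, -0.0], [-0.0, -0.0, -1.0]]
contact_force: [-0.1, -0.2, -0.2]
opening: -0.0002
finger_force: 0.0
```

```bash
python3 - <<'E'
from h import *
snap('wrist','w2')
E
```

```text
(no output)
```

View pics/w2.png

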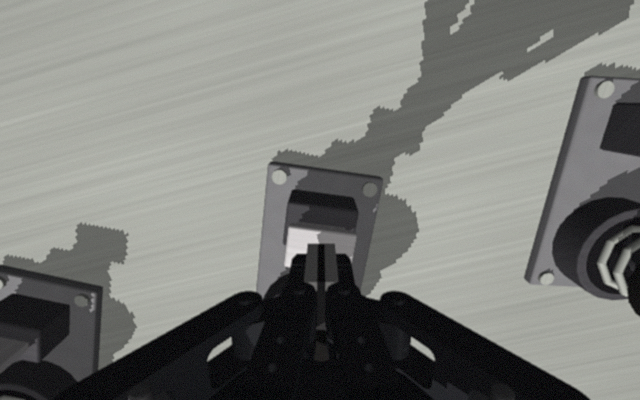

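The fingertips at (321,255) stand over the middle tag's head, which spans columns 285–355. Pushing down.

Call:
{"name": "apply_moves", "arguments": {"rows": [[1,0,0,-0.005,0],[1,0,0,-0.004,0],[1,0,0,-0.004,0],[1,0,0,-0.004,0],[1,0,0,-0.004,0],[1,0,0,-0.003,0],[1,0,0,0,0],[1,0,0,0,0]]}}

```text
time: 12.7
ee_pos: [0.4825, 0.0329, 0.0601]
tool_rot: [[-0.968, 0.251, -0.001], [0.251, 0.968, -0.0], [0.001, -0.0, -1.0]]
contact_force: [0.2, -0.0, -0.5]
opening: -0.0
finger_force: 0.0
```

Call:
{"name": "apply_moves", "arguments": {"rows": [[1,0,0,-0.002,0],[1,0,0,-0.001,0],[1,0,0,0,0],[1,0,0,0,0]]}}

```text
time: 13.2
ee_pos: [0.4828, 0.033, 0.0579]
tool_rot: [[-0.968, 0.251, -0.0], [0.251, 0.968, 0.0], [0.0, 0.0, -1.0]]
contact_force: [-6.8, -0.3, 22.6]
opening: 0.0
finger_force: 11.1
```

The force jumped to 22.6 N with the tips at 50 mm, so the tag is at its end stop. Retracting and checking.

Call:
{"name": "apply_moves", "arguments": {"rows": [[1,0,0,0.01,0],[1,0,0,0.03,0],[1,0,0,0.04,0],[1,-0.02,0.0,0.04,0],[1,-0.03,0.02,0.04,0],[1,-0.03,0.04,0.04,0],[1,0,0.05,0,0],[1,0,0.05,0,0],[1,0,0.05,0,0],[1,0,0.05,0,0],[1,0,0.05,0,0],[1,0,0.05,0,0],[1,0,0,0,0],[1,0,0,0,0]]}}

```text
time: 14.95
ee_pos: [0.4037, 0.3915, 0.2561]
tool_rot: [[-0.968, 0.251, -0.0], [0.251, 0.968, -0.001], [-0.0, -0.001, -1.0]]
contact_force: [-0.3, 0.2, 1.1]
opening: -0.0003
finger_force: 0.0
```

```bash
python3 - <<'E'
from h import *
s=snap('top','top2');P=cloud(s);Q=cloud(pickle.load(open('top1.pkl','rb')))
for n,x,y in [('L',.478,.247),('M',.483,.033),('R',.510,-.200),('PL',.5545,.2225),('PM',.5563,.002),('PR',.5793,-.2388)]:
    r=[]
    for C in (Q,P):
        m=(np.hypot(C[...,0]-x,C[...,1]-y)<.009)&(C[...,2]>.03); r.append(np.median(C[m][:,2]).round(4))
    print(n,r)
E
```

```text
L [np.float64(0.0699), np.float64(0.0691)]
M [np.float64(0.0695), np.float64(0.0495)]
R [np.float64(0.0697), np.float64(0.0698)]
PL [np.float64(0.0751), np.float64(0.0748)]
PM [np.float64(0.075), np.float64(0.0748)]
PR [np.float64(0.0751), np.float64(0.0746)]
```

View pics/top2.png

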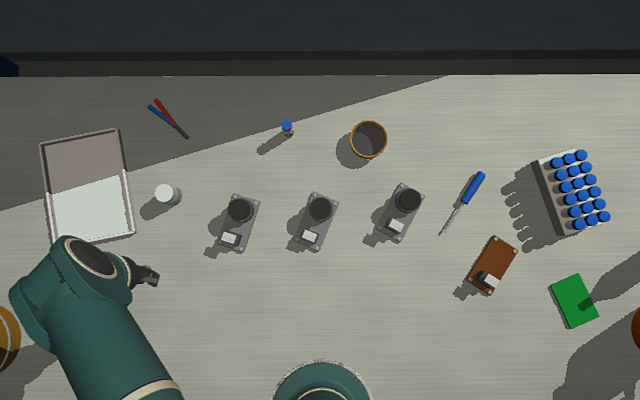

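The middle tag now reads 50 mm, fully down, and the other two are still at 70 mm. Everything else looks unmoved and the arm is clear, with its tip near (150,278).

```bash
python3 -c "
from plant import workorder
print(workorder.sign_off())"
```

```text
the job is handed in; nothing more can be done
None
```

I pressed all three pads from left to right, found the middle mount soft, pushed its tag fully down, left the other two tags up, and handed the job in.

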